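# Sweep lemon scraps into the scrap pan

### The arm

A 7-joint arm with a two-finger parallel gripper is mounted at the origin on a cart in front of the work surface, level with it; the furniture and walls round the work are solid. World frame = base frame: x ahead of the robot, y to its left, z up, the work surface at z = 0. Lengths are in m, angles in rad, forces in N, time in s.
With the tool pointing down it reaches from about 0.4 to 0.875 m from the base axis. Payload 19.3 kg.
Tool frame: the origin (TCP) lies at the very end of the fingers, on their centre line; the grasp point (between the pads) lies 19 mm behind it; z points along the fingers, y is the line along which they close (so a half turn about z gives the same grasp; the last joint's range is limited). The gripper opens to 85 mm and grips with 20 to 120 N. Pads are 22 mm wide; open, the fingers measure 114 mm over their backs; the gripper's body (76 mm by 85 mm) begins 54 mm behind the grasp point. The pads swing forward as they close: fully open they stand 13 mm farther back than shut.
Start: joints at [1.266, 0.521, -0.036, 1.599, 0.021, 1.021, -0.113], TCP at [0.145, -0.608, 0.231] pointing down, gripper open.
Joint ranges: [-2.91, 2.91], [-0.3, 2.13], [-1.5, 1.42], [0.17, 2.43], [-1.26, 4.41], [0.16, 1.93], [-2.52, 2.52]. Speed limits (rad/s): [1.89, 1.89, 2.39, 2.39, 3.01, 3.01, 3.01].

### API

Orientations are given as a unit quaternion [w, x, y, z].
In Python, from bench import bot, camrig gives the robot as it stands (bot), with the cameras (camrig).
- The arm moves only by the shell command python3 jog.py 'ROWS' [OPENING] [FORCE]. ROWS is a JSON list of rows, 1 to 5 of them, each an object with the fields pos (a list: dx, dy, dz in shares of the most that a row can go, 1 being 50 mm), rotvec (a list: a rotation vector rx, ry, rz in normalised numbers (1 is pi rad)); a field left out counts as zero; each row shifts and turns the commanded pose from where the row before left it, along the tool's axes as they then stand; what a row does not reach is not made up. A row lasts 1/10 s, in which the tool goes at most 0.05 m and 0.15 rad, less where a joint would pass 70% of its speed; a pose out of reach is approached as far as the arm can. OPENING is the finger opening in m, set as the command begins (- or left out keeps the last). The fingers move at their own pace and stop on an object; FORCE is the grip in N (left out, the last holds). Time passes only in rows, so rows that do not move let the fingers close. It prints the time, the measured TCP pose, the force, the opening and the grip force at its end. No shift or turn number may pass 1 either way. Input that does not fit is refused with a message, and nothing moves.
- bot.read_state(): the state, without advancing time (a new reading comes with each control period).
- camrig.grab_frame(name): name is "scene" or "top"; returns the picture (400x640x3 uint8, red, green, blue); there is no depth.
- camrig.calibration(name): a dict with "mtx" (3x3 intrinsics, pixels), "R" (3x3) and "t" (3): a world point X has camera coordinates R X + t. Camera axes: x right, y down, z forward; pixel columns grow to the right and rows downward; lengths in m; the calibration is good to about 2 mm. A picture is of the moment at which its call begins. calibration takes no time and is no camera call.
- bot.hand_in(): hands the job in; it is judged then, once.
The state is a dict: "clock": time; "joints": joint angles; "qvel": joint speeds; "effort": joint torques, N m; "position": TCP position; "orientation": TCP orientation; "force": force on the tool from outside, world axes, zero at the start; "torque": the same for the moment, N m; "opening": finger opening in m; "grip_force": force on a finger pad.
Only numpy, scipy, OpenCV 4.12 (cv2) and the standard library are available. Lean on these libraries where they do the work, as an engineer would, in place of code of your own. Each camera call takes 0.05 s, during which the arm holds its last target. There are 200 camera calls.

### The job

Clear up the lemon scraps: with the closed fingers, sweep the two cut lemon ends and the lemon slice along the worktop and in through the open front of the steel scrap pan, so that each lies flat on the pan's floor, wholly behind the front lip. Only push the scraps, never pick them up, and do not disturb the whole lemon or anything else that stands on the worktop.

Things in the scene. Friction and masses are not known exactly. Their poses are not given: they have to be found in the camera images.
- scrap_pan: steel scrap pan fixed to the worktop. Floor 2 mm thick, own x -112 to 112, y -75 to 75 mm. Walls 34 mm high on left, right and back, 2 mm thick (5 mm at the rolled rim). Front (own -y) fully open, 217 mm clear; its lip slopes from worktop level at y -95 up to the floor at y -75, so things slide in. Wooden handle, 70 mm long, out of the back. Origin: centre of the floor, at worktop level
- pan_mouth (a point): middle of the front edge of the pan's floor, where the sloping lip ends and the floor begins (own y = -75 mm of the pan), 2 mm above the worktop
- lemon_end_1: cut end of a lemon, a yellow dome 52 x 54 mm across and 30 mm high, standing flat side down on the worktop, loose, about 30 g, slides when pushed. Origin: centre of its flat underside, z up; its yaw means nothing
- lemon_end_2: cut end of a lemon, a yellow dome 52 x 54 mm across and 30 mm high, standing flat side down on the worktop, loose, about 30 g, slides when pushed. Origin: centre of its flat underside, z up; its yaw means nothing
- lemon_round: round lemon slice 54 mm across and 7 mm thick, lying flat on the worktop, loose, about 14 g; push it with the fingertips 2 to 5 mm above the surface. (The raised rim of the sink, 5 mm high, begins at about world y = -0.11.) Origin: centre of its underside, z up; its yaw means nothing
- whole_lemon: bystander: whole lemon 77 x 62 mm, 56 mm high, loose on the worktop at the back; origin under its middle
- potato_peeler: bystander: peeler with a dark blue handle, 170 mm long (own x), 25 mm wide, 18 mm high, loose near the front edge; origin under its middle
- tumbler: bystander: empty glass tumbler, 69 mm wide, 99 mm high, loose left of the pan; origin under its middle
- salt: bystander: glass salt shaker, 44 mm wide, 90 mm high, loose at the back; origin under its middle
- spice: bystander: spice jar with a black lid, 41 mm wide, 105 mm high, loose at the back; origin under its middle
- jam: bystander: jar of red jam, 69 mm wide, 99 mm high, loose at the back; origin under its middle

How it is judged:
At the end, for the whole second after the job is handed in: Both lemon ends and the slice lie still (under 0.02 m/s) and flat (within 0.2 rad, underside within 8 mm of the worktop's level) on the floor of the pan: origins within 90 mm either side of its middle line and between 23 mm behind the front edge of the floor and the back wall (x of lemon_end_1 in the frame of scrap_pan between -0.09 and 0.09 m and y of lemon_end_1 in the frame of scrap_pan between -0.052 and 0.075 m and z of lemon_end_1 in the frame of scrap_pan between -0.002 and 0.008 m and angle between each of lemon_end_1, lemon_end_2, lemon_round's own z axis and vertical below 0.2 rad and linear speed of each of lemon_end_1, lemon_end_2, lemon_round below 0.02 m/s and x of lemon_end_2 in the frame of scrap_pan between -0.09 and 0.09 m and y of lemon_end_2 in the frame of scrap_pan between -0.052 and 0.075 m and z of lemon_end_2 in the frame of scrap_pan between -0.002 and 0.008 m and x of lemon_round in the frame of scrap_pan between -0.09 and 0.09 m and y of lemon_round in the frame of scrap_pan between -0.052 and 0.075 m and z of lemon_round in the frame of scrap_pan between -0.002 and 0.008 m); the robot touches nothing.
It fails at once if a lemon scrap is lifted (the centre of its underside rises more than 20 mm above the worktop) (height (world z) of any of lemon_end_1, lemon_end_2, lemon_round above 0.02 m).
It fails at once if one of the other things on the worktop is shifted more than 25 mm (distance of any of whole_lemon, potato_peeler, tumbler, salt, spice, jam from where it was at the start of the episode above 0.025 m).
It fails at once if the tumbler, salt shaker, spice jar or jam jar is tipped (more than 0.3 rad) (angle between any of tumbler, salt, spice, jam's own z axis and vertical above 0.3 rad).
It also fails if it takes over 72 s, if anything falls off the work surface, if the arm or the gripper's body presses on something with over 40 N, if the wrist force passes 120 N, or if a joint passes its speed limit or range.

## Working session

There is one attempt and no reset: what is moved stays moved. The work goes in short steps, Python scripts to look and compute and a shell command to move; the robot and the scene stay as the last step left them, time stands still between calls to the robot, and variables do not carry over. Pictures are saved under pics/ and viewed, at most 10 in all, crops included, and the job is handed in when it is done.

```bash
mkdir -p pics; ls; python3 - <<'E'
from bench import bot, camrig
import cv2
for n in("top","scene"):
    f=camrig.grab_frame(n); cv2.imwrite(f"pics/{n}0.png",f[:,:,::-1])
    c=camrig.calibration(n); print(n,c)
s=bot.read_state(); print(s["clock"],s["position"],s["orientation"],s["force"])
E
```

```text
bench.py
jog.py
pics
top {'mtx': array([[361.31416019,   0.        , 317.93186006],
       [  0.        , 361.31416019, 194.34181418],
       [  0.        ,   0.        ,   1.        ]]), 'R': array([[-0.02028288, -0.99973397,  0.0109812 ],
       [-0.99403899,  0.0189881 , -0.10735888],
       [ 0.10712181, -0.01309329, -0.99415969]]), 't': array([0.25540893, 0.57087163, 0.95044117])}
scene {'mtx': array([[379.96759158,   0.        , 323.44177656],
       [  0.        , 379.96759158, 204.83836408],
       [  0.        ,   0.        ,   1.        ]]), 'R': array([[-0.69593843, -0.71769045,  0.02429255],
       [-0.40320528,  0.36254449, -0.84023032],
       [ 0.59421815, -0.59454345, -0.54168522]]), 't': array([0.56970653, 0.18823081, 0.96003334])}
0.1 [ 0.14528953 -0.60756015  0.2307792 ] [-5.24574543e-04  9.93119202e-01  1.17106645e-01 -9.12885404e-05] [-0.2998831  -0.18079021  0.02152617]
```

View pics/top0.png

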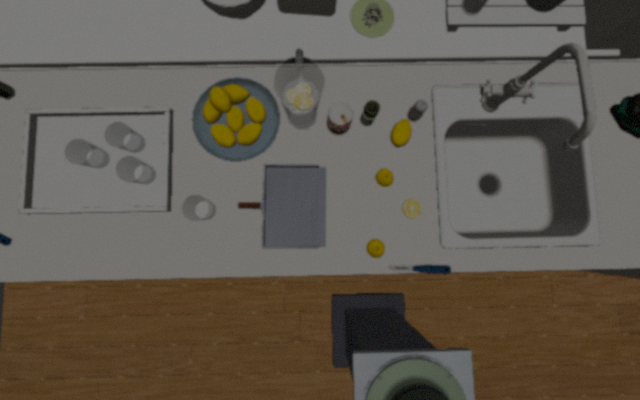

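View pics/scene0.png

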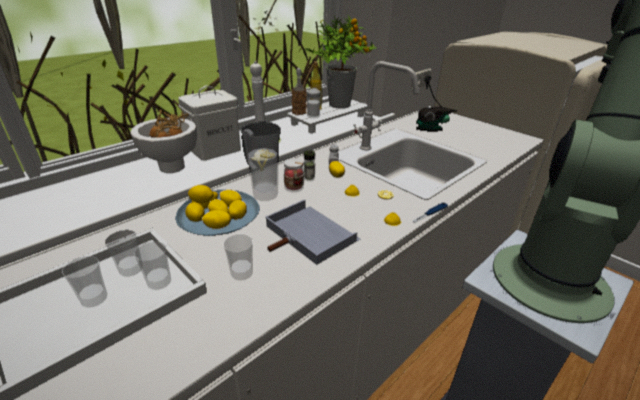

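The top view shows the pan at about (295,206) px, its open front to the right and its handle at (250,205). The lemon ends are at (385,177) and (376,248), the slice at (412,208), the whole lemon at (401,133) and the peeler at (420,268). The scene view confirms this layout. Next I'll measure the positions.

```bash
cat > h.py <<'E'
from bench import bot, camrig
import cv2, numpy as np
def ray(n,u,v,z):
    c=camrig.calibration(n); R,t=c["R"],c["t"]
    d=R.T@np.linalg.inv(c["mtx"])@[u,v,1]; o=-R.T@t
    return o+d*(z-o[2])/d[2]
def proj(n,X):
    c=camrig.calibration(n); p=c["mtx"]@(c["R"]@np.array(X)+c["t"]); return p[:2]/p[2]
def blobs(n,name=None,smin=60,zh=0.012):
    f=camrig.grab_frame(n); 
    if name: cv2.imwrite(name,f[:,:,::-1])
    h=cv2.cvtColor(f,cv2.COLOR_RGB2HSV)
    m=cv2.inRange(h,(18,smin,60),(36,255,255))
    k,l,s,c=cv2.connectedComponentsWithStats(m)
    return f,[(c[i].round(1).tolist(),s[i].tolist(),ray(n,*c[i],zh)[:2].round(3).tolist()) for i in range(1,k) if s[i][4]>15]
E
python3 - <<'E'
from h import *
for n in("top","scene"):
    f,b=blobs(n)
    for x in b: print(n,x)
    if n=="top":
        h=cv2.cvtColor(f,cv2.COLOR_RGB2HSV)
        print(h[206,262:332:3].tolist())
        g=f[120:290,180:480]; cv2.imwrite("pics/crop0.png",cv2.resize(g[:,:,::-1],None,fx=2.66,fy=2.66,interpolation=cv2.INTER_CUBIC))
# floor/rim corner candidates
for u,v in((264,167),(326,168),(326,247),(264,247)): print(u,v,ray("top",u,v,.034)[:2].round(3),ray("top",u,v,.0)[:2].round(3))
for u,v in((391,267),(450,269),(203,209)): print(ray("top",u,v,.01)[:2].round(3))
E
```

```text
top ([356.6, 5.1], [354, 1, 5, 8, 16], [1.133, 0.119])
top ([362.5, 5.0], [360, 0, 7, 11, 27], [1.133, 0.102])
top ([385.8, 14.1], [377, 0, 16, 27, 147], [1.104, 0.035])
top ([354.5, 13.1], [352, 7, 9, 14, 31], [1.108, 0.126])
top ([361.1, 17.9], [358, 14, 7, 8, 17], [1.093, 0.107])
top ([370.7, 26.6], [362, 22, 18, 11, 54], [1.066, 0.08])
top ([382.1, 29.1], [380, 26, 5, 8, 18], [1.057, 0.047])
top ([233.4, 115.1], [202, 83, 64, 65, 2788], [0.807, 0.478])
top ([302.4, 100.3], [293, 92, 20, 17, 218], [0.847, 0.283])
top ([401.3, 132.9], [391, 119, 22, 28, 461], [0.747, 0.005])
top ([384.1, 177.4], [375, 168, 19, 20, 283], [0.622, 0.059])
top ([411.6, 207.9], [402, 199, 20, 19, 279], [0.535, -0.014])
top ([375.3, 247.9], [367, 239, 18, 19, 288], [0.428, 0.091])
[[110, 18, 87], [120, 18, 70], [113, 27, 85], [116, 20, 88], [115, 18, 86], [114, 14, 91], [113, 24, 86], [105, 23, 88], [111, 20, 90], [120, 21, 87], [116, 21, 87], [113, 26, 88], [124, 20, 89], [111, 29, 88], [113, 23, 88], [108, 15, 85], [120, 18, 87], [120, 15, 86], [110, 19, 82], [114, 14, 88], [120, 12, 84], [140, 8, 95],
[... 1690 characters left out ...]
758])
scene ([51.4, 154.9], [44, 150, 19, 11, 110], [1.567, 0.725])
scene ([264.8, 158.1], [258, 150, 17, 20, 100], [1.01, 0.132])
scene ([21.0, 165.4], [18, 160, 7, 11, 29], [1.541, 0.828])
scene ([336.8, 168.2], [329, 160, 17, 18, 225], [0.765, -0.017])
scene ([214.1, 205.9], [185, 184, 62, 45, 1900], [0.841, 0.453])
scene ([351.8, 190.5], [344, 184, 16, 13, 149], [0.617, 0.062])
scene ([385.2, 194.1], [378, 190, 16, 9, 116], [0.527, -0.004])
scene ([392.3, 219.1], [383, 212, 19, 15, 191], [0.422, 0.096])
264 167 [0.653 0.389] [0.659 0.394]
326 168 [0.647 0.221] [0.653 0.219]
326 247 [0.434 0.226] [0.433 0.224]
264 247 [0.438 0.39 ] [0.436 0.395]
[0.376 0.05 ]
[ 0.367 -0.111]
[0.543 0.56 ]
```

View pics/crop0.png

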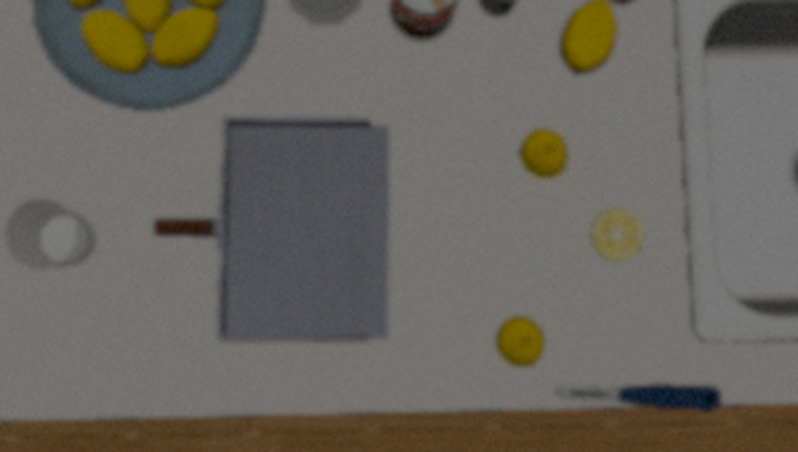

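The rows are not in the units I measure in: shifts go in shares of 50 mm and turns go in shares of pi rad. I convert before sending: -0.15 rad / 3.1416 = -0.0477.

```bash
python3 jog.py '[{"rotvec":[0,0,-0.0477]},{"rotvec":[0,0,-0.0477]},{"rotvec":[0,0,-0.0477]},{"rotvec":[0,0,-0.0477]},{"rotvec":[0,0,-0.0477]}]' 0 20
python3 jog.py '[{"rotvec":[0,0,-0.0477]},{"rotvec":[0,0,-0.0477]},{"rotvec":[0,0,-0.0477]},{"rotvec":[0,0,-0.0433]},{}]'
python3 - <<'E'
from h import *
s=bot.read_state(); print(s["position"],s["orientation"],s["joints"].round(2) if hasattr(s["joints"],"round") else s["joints"])
E
```

```text
clock: 0.7
position: [0.1453, -0.6078, 0.2312]
orientation: [-0.0, 0.88, 0.475, 0.0]
force: [0.0, 0.2, -0.9]
opening: 0.0124
grip_force: 0.0
clock: 1.2
position: [0.1452, -0.6078, 0.2311]
orientation: [-0.0, 0.706, 0.708, 0.0]
force: [0.2, -0.8, -0.8]
opening: -0.0001
grip_force: 0.0
[ 0.14516816 -0.60778886  0.2310644 ] [-1.17347080e-04  7.06325247e-01  7.07887403e-01  2.37187335e-04] [ 1.48  0.54 -0.36  1.59  0.21  1.05  1.07]
```

In the tool's units: 0.038 m is 0.76, 0.028 m is 0.56.

```bash
python3 jog.py '[{"pos":[0.76,0.56,0]},{"pos":[0.76,0.56,0]},{"pos":[0.76,0.56,0]},{"pos":[0.76,0.56,0]},{"pos":[0.76,0.56,0]}]'
python3 jog.py '[{"pos":[0.76,0.56,0]},{"pos":[0.76,0.56,0]},{"pos":[0.76,0.56,0]},{"pos":[0.76,0.56,0]},{"pos":[0.76,0.56,0]}]'
python3 jog.py '[{"pos":[0.74,0.56,0]},{"pos":[0.74,0.56,0]},{"pos":[0.74,0.56,0]},{"pos":[0.74,0.54,0]},{}]'
```

```text
clock: 1.7
position: [0.2861, -0.4162, 0.2314]
orientation: [0.0, 0.709, 0.705, -0.0]
force: [0.1, -0.5, -0.2]
opening: 0.0
grip_force: 0.0
clock: 2.2
position: [0.4262, -0.2262, 0.2315]
orientation: [0.0, 0.709, 0.705, 0.0]
force: [0.4, -1.1, -0.1]
opening: -0.0001
grip_force: 0.0
clock: 2.7
position: [0.5389, -0.0738, 0.2313]
orientation: [-0.001, 0.706, 0.708, 0.002]
force: [-1.8, -1.3, -0.2]
opening: 0.0001
grip_force: 0.0
```

In the tool's units: 0.045 m is 0.9, -0.003 m is -0.06.

```bash
python3 jog.py '[{"pos":[-0.06,-0.06,0.9]},{"pos":[0,0,0.9]},{"pos":[0,0,0.9]},{"pos":[0,0,0.9]},{"pos":[0,0,0.4]}]'
python3 jog.py '[{"pos":[0,0,0.2]},{"pos":[0,0,0.18]},{"pos":[0,0,0.14]},{},{}]'
```

```text
clock: 3.2
position: [0.5314, -0.083, 0.0278]
orientation: [-0.002, 0.709, 0.706, -0.001]
force: [-0.4, -0.7, 0.4]
opening: -0.0002
grip_force: 0.0
clock: 3.7
position: [0.5338, -0.083, 0.006]
orientation: [0.0, 0.707, 0.707, 0.0]
force: [0.4, 0.6, 0.5]
opening: -0.0002
grip_force: 0.0
```

In the tool's units: 0.015 m is 0.3, 0.002 m is 0.04.

```bash
python3 jog.py '[{"pos":[0.2,0,0.04]},{"pos":[0.2,0,0]},{"pos":[0.2,0,0]},{"pos":[0.3,0,0]},{"pos":[0.3,0,0]}]'
python3 jog.py '[{"pos":[0.4,0,0]},{"pos":[0.4,0,0]},{"pos":[0.4,0,0]},{"pos":[0.4,0,0]},{"pos":[0.4,0,0]}]'
python3 jog.py '[{"pos":[0.3,0,0]},{"pos":[0.2,0,0]},{"pos":[0.1,0,0]},{},{}]'
python3 - <<'E'
from h import *
for n in("top","scene"):
    f,b=blobs(n,f"pics/{n}1.png",zh=.007)
    for x in b:
        if .3<x[2][0]<.72 and abs(x[2][1])<.4: print(n,x)
a=cv2.imread("pics/top1.png")[120:290,220:460]; c=cv2.imread("pics/scene1.png")[140:310,220:460]
cv2.imwrite("pics/c1.png",cv2.resize(np.hstack([a,c]),None,fx=1.66,fy=1.66))
E
```

```text
clock: 4.2
position: [0.5334, -0.0212, 0.0034]
orientation: [-0.0, 0.707, 0.707, 0.0]
force: [0.1, -0.0, 0.3]
opening: -0.0002
grip_force: 0.3
clock: 4.7
position: [0.5332, 0.0792, 0.0034]
orientation: [-0.0, 0.707, 0.707, 0.0]
force: [-1.0, -0.4, 0.2]
opening: 0.0003
grip_force: 0.3
clock: 5.2
position: [0.5334, 0.1064, 0.0032]
orientation: [0.0, 0.707, 0.707, -0.0]
force: [-0.4, -0.3, 0.3]
opening: 0.0002
grip_force: 0.0
top ([379.9, 171.8], [376, 168, 10, 10, 48], [0.638, 0.069])
top ([352.0, 209.6], [344, 199, 18, 20, 225], [0.534, 0.151])
top ([375.3, 247.9], [367, 238, 18, 20, 286], [0.428, 0.09])
scene ([349.9, 191.5], [344, 185, 15, 12, 96], [0.623, 0.065])
scene ([353.0, 212.0], [345, 207, 17, 11, 149], [0.532, 0.15])
scene ([392.2, 219.0], [383, 212, 19, 14, 190], [0.426, 0.089])
```

View pics/c1.png

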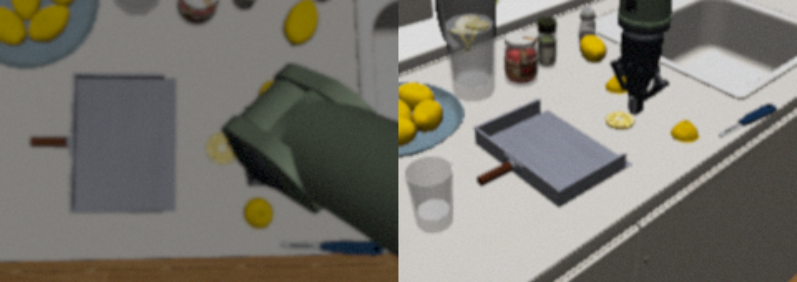

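The slice is at (0.533, 0.151), centred ahead of the fingers, and the ends haven't moved. I'll carry on into the pan.

In the tool's units: 0.02 m is 0.4, 0.015 m is 0.3.

```bash
python3 jog.py '[{"pos":[0.3,0,0]},{"pos":[0.4,0,0]},{"pos":[0.4,0,0]},{"pos":[0.4,0,-0.02]},{"pos":[0.3,0,0]}]'
python3 jog.py '[{"pos":[0.3,0,0]},{"pos":[0.3,0,0]},{"pos":[0.3,0,-0.02]},{"pos":[0.3,0,-0.02]},{"pos":[0.3,0,0]}]'
python3 jog.py '[{"pos":[0.24,0,0]},{"pos":[0.2,0,0]},{"pos":[0.14,0,0]},{"pos":[0.06,0,0]},{}]'
python3 - <<'E'
from h import *
for n in("top","scene"):
    f,b=blobs(n,f"pics/{n}2.png",zh=.009)
    for x in b:
        if .3<x[2][0]<.72 and abs(x[2][1])<.4: print(n,x)
a=cv2.imread("pics/top2.png")[120:290,220:460]; c=cv2.imread("pics/scene2.png")[140:310,220:460]
cv2.imwrite("pics/c2.png",cv2.resize(np.hstack([a,c]),None,fx=1.66,fy=1.66))
E
```

```text
clock: 5.8
position: [0.5333, 0.1992, 0.0044]
orientation: [-0.0, 0.707, 0.707, 0.0]
force: [-0.2, -1.4, 0.1]
opening: -0.0003
grip_force: 0.1
clock: 6.3
position: [0.5335, 0.2731, 0.0064]
orientation: [0.0, 0.707, 0.707, 0.0]
force: [0.8, 0.1, 0.4]
opening: 0.0004
grip_force: 0.3
clock: 6.8
position: [0.5333, 0.3043, 0.0062]
orientation: [-0.0, 0.707, 0.707, -0.0]
force: [0.1, -0.5, 0.4]
opening: -0.0003
grip_force: 0.0
top ([384.2, 177.3], [375, 168, 19, 19, 284], [0.622, 0.058])
scene ([351.8, 190.5], [344, 184, 16, 13, 149], [0.621, 0.058])
scene ([392.2, 219.0], [383, 212, 19, 14, 190], [0.424, 0.092])
scene ([306.6, 237.1], [297, 231, 20, 13, 188], [0.532, 0.344])
```

View pics/c2.png

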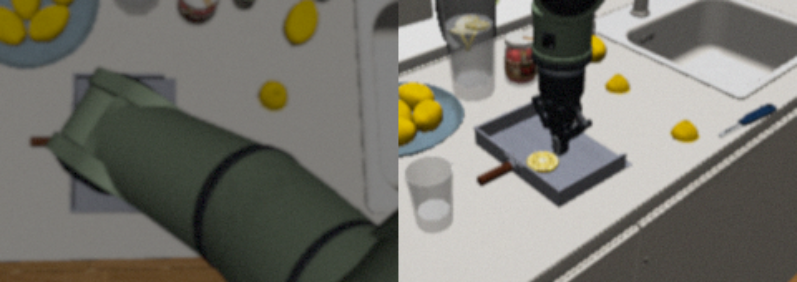

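The slice lies flat in the pan at (0.532, 0.344). The ends are still at (0.621, 0.058) and (0.425, 0.092). Next is lemon_end_1, aimed about 0.085 rad towards the pan's middle.

In the tool's units: -0.045 m is -0.9, -0.041 m is -0.82.

```bash
python3 jog.py '[{"pos":[-0.4,0,0]},{"pos":[0,0,-0.6]},{"pos":[0,0,-0.9]},{"pos":[-0.82,0.266,0]},{"pos":[-0.82,0.266,0]}]'
python3 jog.py '[{"pos":[-0.82,0.266,0]},{"pos":[-0.82,0.266,0]},{"pos":[-0.82,0.266,0]},{"pos":[-0.82,0.266,0]},{"pos":[-0.84,0.266,0]}]'
python3 jog.py '[{"rotvec":[0,0,-0.0271]},{"pos":[0,0,0.6]},{"pos":[0,0,0.6]},{"pos":[0,0,0.26]},{}]'
```

```text
clock: 7.4
position: [0.5606, 0.201, 0.0827]
orientation: [0.001, 0.707, 0.708, 0.001]
force: [1.1, -0.4, 0.4]
opening: 0.0
grip_force: 0.0
clock: 7.9
position: [0.6264, -0.0069, 0.0813]
orientation: [0.0, 0.707, 0.707, -0.0]
force: [1.2, 0.3, -0.6]
opening: 0.0003
grip_force: 0.0
clock: 8.4
position: [0.6252, -0.0045, 0.0068]
orientation: [-0.001, 0.677, 0.736, -0.001]
force: [-0.5, -0.1, 0.5]
opening: -0.0
grip_force: 0.0
```

In the tool's units: 0.015 m is 0.3, 0.01 m is 0.2.

```bash
python3 jog.py '[{"pos":[0.16,0,0]},{"pos":[0.2,0,0]},{"pos":[0.2,0,0]},{"pos":[0.3,0,0]},{"pos":[0.3,0,0]}]'
python3 jog.py '[{"pos":[0.36,0,0]},{"pos":[0.36,0,0]},{"pos":[0.36,0,0]},{"pos":[0.24,0,0]},{"pos":[0.12,0,0]}]'
python3 - <<'E'
from h import *
for n in("top","scene"):
    f,b=blobs(n,f"pics/{n}3.png",zh=.009)
    for x in b:
        if .3<x[2][0]<.72 and abs(x[2][1])<.4: print(n,x)
E
```

```text
clock: 8.9
position: [0.622, 0.055, 0.0091]
orientation: [0.001, 0.676, 0.737, 0.0]
force: [-0.9, -4.8, 6.7]
opening: -0.0001
grip_force: 3.6
clock: 9.4
position: [0.6155, 0.128, 0.0091]
orientation: [0.0, 0.676, 0.737, 0.0]
force: [0.1, -4.2, 7.6]
opening: -0.0
grip_force: 3.9
top ([347.2, 181.8], [339, 171, 19, 20, 242], [0.612, 0.162])
top ([283.0, 209.9], [274, 201, 19, 19, 277], [0.537, 0.341])
top ([375.4, 248.0], [367, 239, 18, 19, 285], [0.428, 0.09])
scene ([332.6, 202.4], [325, 195, 16, 14, 171], [0.611, 0.16])
scene ([392.3, 219.0], [384, 212, 18, 14, 188], [0.424, 0.092])
scene ([306.5, 237.2], [297, 231, 20, 13, 187], [0.532, 0.344])
```

Lemon_end_1 is moving along the line, now at (0.611, 0.161). The fingertips are riding up the dome though, with about 7 N vertical, so I'll back off and push lower.

In the tool's units: -0.015 m is -0.3, 0.003 m is 0.06.

```bash
python3 jog.py '[{"pos":[-0.3,0,0]},{},{"pos":[0,0,0.06]},{},{}]'

```

```text
clock: 10.0
position: [0.6166, 0.111, 0.0051]
orientation: [-0.0, 0.676, 0.737, -0.0]
force: [-0.2, 0.2, -0.5]
opening: 0.0001
grip_force: 0.0
```

In the tool's units: 0.012 m is 0.24, 0.005 m is 0.1.

```bash
python3 jog.py '[{"pos":[0.1,0,0.04]},{"pos":[0.16,0,0]},{"pos":[0.2,0,0]},{"pos":[0.24,0,0]},{"pos":[0.24,0,0]}]'
python3 jog.py '[{"pos":[0.24,0,0]},{"pos":[0.24,0,0]},{"pos":[0.24,0,0]},{"pos":[0.2,0,0]},{"pos":[0.1,0,0]}]'
python3 - <<'E'
from h import *
for n in("top","scene"):
    f,b=blobs(n,f"pics/{n}4.png",zh=.009)
    for x in b:
        if .3<x[2][0]<.72 and abs(x[2][1])<.4: print(n,x)
E
```

```text
clock: 10.5
position: [0.6126, 0.1591, 0.0034]
orientation: [-0.0, 0.676, 0.737, 0.0]
force: [-0.0, -0.2, 0.4]
opening: 0.0
grip_force: 0.1
clock: 11.0
position: [0.6082, 0.2098, 0.0034]
orientation: [-0.0, 0.676, 0.737, 0.0]
force: [0.0, -1.5, 1.2]
opening: 0.0002
grip_force: 0.6
top ([314.4, 188.8], [309, 182, 14, 13, 94], [0.594, 0.253])
top ([283.0, 210.1], [274, 201, 19, 19, 280], [0.536, 0.341])
top ([375.3, 248.0], [367, 239, 18, 19, 286], [0.428, 0.09])
scene ([315.1, 212.8], [307, 205, 17, 15, 193], [0.605, 0.243])
scene ([392.3, 219.0], [383, 212, 19, 14, 190], [0.424, 0.092])
scene ([306.4, 237.2], [297, 231, 20, 13, 186], [0.532, 0.344])
```

In the tool's units: 0.01 m is 0.2, 0.008 m is 0.16.

```bash
python3 jog.py '[{"pos":[0.16,0,0]},{"pos":[0.2,0,-0.01]},{"pos":[0.2,0,-0.01]},{"pos":[0.2,0,-0.01]},{"pos":[0.2,0,0]}]'
python3 jog.py '[{"pos":[0.2,0,0]},{"pos":[0.1,0,0]},{},{"pos":[-0.4,0,0]},{"pos":[-0.2,0,-0.6]}]'
python3 - <<'E'
from h import *
for n in("top","scene"):
    f,b=blobs(n,f"pics/{n}5.png",zh=.009)
    for x in b:
        if .3<x[2][0]<.72 and abs(x[2][1])<.4: print(n,x)
E
```

```text
clock: 11.6
position: [0.6042, 0.2573, 0.0049]
orientation: [-0.0, 0.676, 0.737, 0.0]
force: [0.2, -1.0, -0.6]
opening: -0.0001
grip_force: 0.2
clock: 12.1
position: [0.6039, 0.2385, 0.0318]
orientation: [-0.001, 0.677, 0.736, -0.003]
force: [0.2, -0.3, 0.9]
opening: -0.0001
grip_force: 0.0
top ([293.7, 188.2], [286, 178, 18, 19, 209], [0.596, 0.311])
top ([282.9, 210.0], [274, 201, 19, 19, 283], [0.537, 0.341])
top ([375.3, 247.9], [367, 238, 18, 20, 288], [0.428, 0.09])
scene ([392.3, 219.0], [384, 212, 18, 14, 188], [0.424, 0.092])
scene ([300.5, 221.7], [292, 214, 18, 15, 204], [0.6, 0.307])
scene ([306.5, 237.2], [297, 231, 20, 13, 186], [0.532, 0.344])
```

Lemon_end_1 lies in the pan at (0.598, 0.309). Now lemon_end_2, heading 0.278 rad from +y towards +x.

In the tool's units: -0.045 m is -0.9, -0.0294 m is -0.588, 0.085 rad / 3.1416 = 0.0271.

```bash
python3 jog.py '[{"pos":[0,0,-0.9],"rotvec":[0,0,0.0271]},{"pos":[-0.588,-0.556,0]},{"pos":[-0.588,-0.556,0]},{"pos":[-0.588,-0.556,0]},{"pos":[-0.588,-0.556,0]}]'
python3 jog.py '[{"pos":[-0.588,-0.556,0]},{"pos":[-0.588,-0.556,0]},{"pos":[-0.588,-0.556,0]},{"rotvec":[0,0,0.0442]},{"rotvec":[0,0,0.0442]}]'
python3 jog.py '[{},{}]'
```

```text
clock: 12.7
position: [0.4932, 0.1224, 0.0798]
orientation: [0.0, 0.707, 0.707, 0.0]
force: [0.0, -0.4, -0.1]
opening: -0.0001
grip_force: 0.0
clock: 13.2
position: [0.4107, 0.0343, 0.08]
orientation: [0.0, 0.801, 0.599, 0.0]
force: [-0.2, -0.0, -0.1]
opening: 0.0001
grip_force: 0.0
clock: 13.4
position: [0.4112, 0.0357, 0.0798]
orientation: [0.0, 0.797, 0.604, 0.0]
force: [0.1, -0.1, 1.0]
opening: 0.0001
grip_force: 0.0
```

```bash
python3 jog.py '[{"pos":[0,0,0.6]},{"pos":[0,0,0.6]},{"pos":[0,0,0.22]},{"pos":[0,0,0.11]},{}]'
python3 jog.py '[{},{}]'
```

```text
clock: 13.9
position: [0.4108, 0.0357, 0.0029]
orientation: [-0.0, 0.797, 0.603, -0.0]
force: [0.7, -0.0, 0.9]
opening: -0.0001
grip_force: 0.0
clock: 14.1
position: [0.4115, 0.0354, 0.004]
orientation: [0.0, 0.798, 0.602, 0.001]
force: [-1.0, 0.3, 0.8]
opening: 0.0003
grip_force: 0.0
```

In the tool's units: 0.012 m is 0.24, 0.01 m is 0.2.

```bash
python3 jog.py '[{"pos":[0.12,0,0.01]},{"pos":[0.16,0,0]},{"pos":[0.16,0,0]},{"pos":[0.2,0,0]},{"pos":[0.24,0,0]}]'
python3 jog.py '[{"pos":[0.24,0,0]},{"pos":[0.24,0,0]},{"pos":[0.24,0,0]},{"pos":[0.24,0,0]},{"pos":[0.12,0,0]}]'
python3 - <<'E'
from h import *
for n in("top","scene"):
    f,b=blobs(n,f"pics/{n}6.png",zh=.009)
    for x in b:
        if .3<x[2][0]<.72 and abs(x[2][1])<.4: print(n,x)
a=cv2.imread("pics/top6.png")[120:290,220:460]; c=cv2.imread("pics/scene6.png")[140:310,220:460]
cv2.imwrite("pics/c6.png",cv2.resize(np.hstack([a,c]),None,fx=1.66,fy=1.66))
E
```

```text
clock: 14.6
position: [0.4233, 0.0786, 0.0029]
orientation: [0.0, 0.798, 0.602, -0.0]
force: [-0.8, -0.8, 1.1]
opening: 0.0004
grip_force: 0.9
clock: 15.1
position: [0.4383, 0.1312, 0.0028]
orientation: [-0.0, 0.798, 0.603, 0.0]
force: [1.0, -1.3, 2.2]
opening: -0.0
grip_force: 1.2
top ([295.2, 186.6], [286, 177, 19, 20, 285], [0.601, 0.306])
top ([283.0, 209.9], [274, 201, 19, 19, 284], [0.537, 0.341])
top ([345.4, 238.7], [339, 231, 16, 18, 181], [0.455, 0.171])
scene ([300.5, 221.7], [292, 214, 18, 15, 206], [0.6, 0.307])
scene ([371.0, 225.8], [362, 218, 18, 15, 206], [0.445, 0.167])
scene ([306.5, 237.2], [297, 231, 20, 13, 187], [0.532, 0.344])
```

View pics/c6.png

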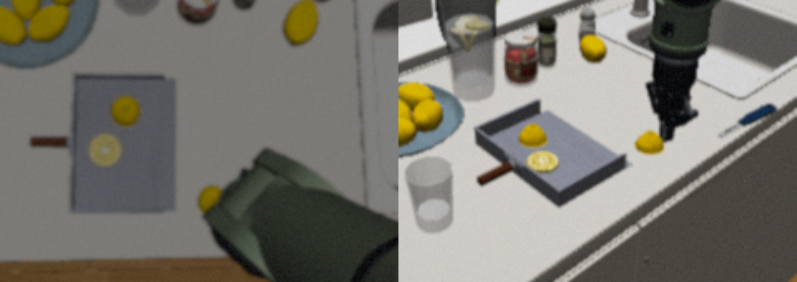

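Lemon_end_2 is at (0.447, 0.168). On this line its left side would pass the end of the pan wall too closely, so I'll push it diagonally inwards first.

In the tool's units: -0.02 m is -0.4, 0.127 rad / 3.1416 = 0.0404.

```bash
python3 jog.py '[{"pos":[-0.4,0,0]},{"rotvec":[0,0,0.0404]},{"rotvec":[0,0,0.0404]},{"rotvec":[0,0,0.0404]},{"rotvec":[0,0,0.0401]}]'
python3 jog.py '[{"pos":[-0.12,-0.3,0]},{"pos":[0,-0.3,0]},{},{}]'
```

```text
clock: 15.7
position: [0.4324, 0.11, 0.0028]
orientation: [0.0, 0.925, 0.38, -0.0]
force: [-0.1, -0.1, 1.4]
opening: -0.0
grip_force: 0.0
clock: 16.1
position: [0.4072, 0.1271, 0.0028]
orientation: [0.0, 0.924, 0.383, 0.0]
force: [0.2, 0.1, -0.5]
opening: -0.0
grip_force: 0.0
```

```bash
python3 jog.py '[{"pos":[0.16,0,0]},{"pos":[0.2,0,0]},{"pos":[0.2,0,0]},{"pos":[0.2,0,0]},{"pos":[0.2,0,0]}]'
python3 jog.py '[{"pos":[0.14,0,0]},{"pos":[0.06,0,0]},{},{"pos":[-0.4,0,0]},{}]'
python3 - <<'E'
from h import *
for n in("top","scene"):
    f,b=blobs(n,f"pics/{n}7.png",zh=.009)
    for x in b:
        if .3<x[2][0]<.72 and abs(x[2][1])<.4: print(n,x)
E
```

```text
clock: 16.6
position: [0.4417, 0.1621, 0.0028]
orientation: [-0.0, 0.924, 0.383, 0.0]
force: [-0.4, -0.6, 0.1]
opening: 0.0001
grip_force: 0.3
clock: 17.1
position: [0.432, 0.1524, 0.0027]
orientation: [0.0, 0.924, 0.382, -0.001]
force: [-0.4, -0.6, -0.0]
opening: 0.0001
grip_force: 0.0
top ([295.3, 186.6], [286, 177, 19, 20, 287], [0.601, 0.306])
top ([283.0, 209.9], [274, 201, 19, 19, 283], [0.537, 0.341])
top ([337.9, 230.8], [329, 221, 19, 21, 295], [0.476, 0.191])
scene ([300.5, 221.7], [292, 214, 18, 15, 206], [0.6, 0.307])
scene ([357.9, 225.3], [349, 218, 18, 15, 201], [0.473, 0.194])
scene ([306.6, 237.2], [297, 231, 20, 13, 184], [0.532, 0.344])
```

In the tool's units: -0.01 m is -0.2, -0.15 rad / 3.1416 = -0.0477.

```bash
python3 jog.py '[{"pos":[-0.2,0,0]},{"rotvec":[0,0,-0.0477]},{"rotvec":[0,0,-0.0477]},{"rotvec":[0,0,-0.0477]},{"rotvec":[0,0,-0.0477]}]'
python3 jog.py '[{"rotvec":[0,0,-0.0477]},{"rotvec":[0,0,-0.0111]},{"pos":[-0.24,0.5,0]},{"pos":[0,0.5,0]},{}]'
python3 jog.py '[{}]'
```

```text
clock: 17.7
position: [0.4265, 0.147, 0.0028]
orientation: [0.0, 0.767, 0.641, 0.0]
force: [0.1, -0.1, -0.2]
opening: 0.0002
grip_force: 0.0
clock: 18.2
position: [0.4794, 0.1347, 0.0029]
orientation: [0.0, 0.709, 0.705, 0.001]
force: [-0.4, 1.0, -0.1]
opening: 0.0001
grip_force: 0.0
clock: 18.3
position: [0.4765, 0.135, 0.0026]
orientation: [-0.0, 0.708, 0.706, -0.0]
force: [0.0, -1.3, -0.2]
opening: 0.0004
grip_force: 0.0
```

In the tool's units: 0.012 m is 0.24, 0.01 m is 0.2.

```bash
python3 jog.py '[{"pos":[0.16,0,0]},{"pos":[0.2,0,0]},{"pos":[0.24,0,0]},{"pos":[0.24,0,0]},{"pos":[0.24,0,-0.01]}]'
python3 jog.py '[{"pos":[0.24,0,-0.006]},{"pos":[0.24,0,0]},{"pos":[0.2,0,-0.01]},{"pos":[0.2,0,-0.01]},{"pos":[0.2,0,-0.01]}]'
python3 jog.py '[{"pos":[0.2,0,0]},{"pos":[0.18,0,0]},{"pos":[0.06,0,0]},{},{"pos":[-0.4,0,0]}]'
python3 jog.py '[{"pos":[-0.2,0,-0.6]},{"pos":[0,0,-0.9]},{"pos":[-0.8,0,-0.8]},{"pos":[-0.9,0,0]},{"pos":[-0.9,0,0]}]'
python3 jog.py '[{"pos":[-0.9,0,0]},{"pos":[-0.9,0,0]},{},{}]'
python3 - <<'E'
from h import *
for n in("top","scene"):
    f,b=blobs(n,f"pics/{n}8.png",zh=.009)
    for x in b:
        if .3<x[2][0]<.76 and abs(x[2][1])<.4: print(n,x)
a=cv2.imread("pics/top8.png")[120:290,220:460]; c=cv2.imread("pics/scene8.png")[140:310,220:460]
cv2.imwrite("pics/c8.png",cv2.resize(np.hstack([a,c]),None,fx=1.66,fy=1.66))
E
```

```text
clock: 18.8
position: [0.4765, 0.1908, 0.0033]
orientation: [-0.0, 0.707, 0.707, 0.0]
force: [-0.4, -0.5, 0.0]
opening: 0.0002
grip_force: 0.1
clock: 19.3
position: [0.477, 0.2432, 0.0054]
orientation: [0.0, 0.707, 0.707, -0.0]
force: [-0.6, -0.7, 1.2]
opening: 0.0002
grip_force: 0.6
clock: 19.8
position: [0.4765, 0.2474, 0.0051]
orientation: [-0.001, 0.706, 0.708, 0.001]
force: [0.2, -0.7, -0.3]
opening: 0.0001
grip_force: 0.0
clock: 20.3
position: [0.477, 0.1083, 0.1164]
orientation: [0.001, 0.707, 0.707, 0.001]
force: [0.7, -0.8, -0.7]
opening: -0.0002
grip_force: 0.0
clock: 20.7
position: [0.4767, 0.0188, 0.1154]
orientation: [-0.0, 0.708, 0.706, 0.0]
force: [-0.5, 1.4, -0.3]
opening: -0.0002
grip_force: 0.0
top ([401.2, 132.8], [391, 119, 21, 28, 464], [0.749, 0.005])
top ([295.2, 186.5], [286, 177, 19, 20, 289], [0.601, 0.306])
top ([282.9, 209.9], [274, 201, 19, 19, 280], [0.537, 0.341])
top ([298.4, 230.2], [289, 221, 19, 20, 296], [0.48, 0.299])
scene ([300.5, 221.7], [292, 214, 18, 15, 206], [0.6, 0.307])
scene ([306.6, 237.2], [297, 231, 20, 13, 187], [0.532, 0.344])
scene ([330.2, 238.7], [322, 231, 18, 17, 195], [0.482, 0.3])
```

View pics/c8.png

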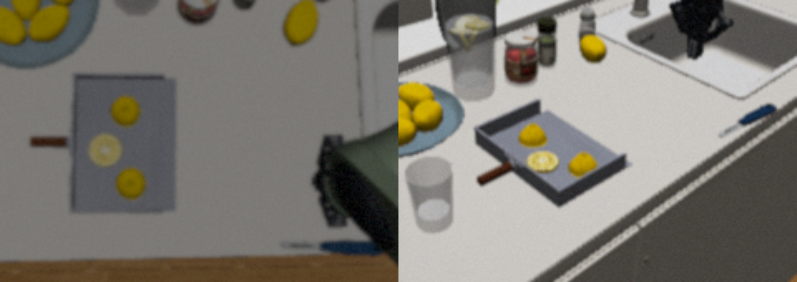

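All three scraps lie flat inside the pan: the ends at (0.600, 0.306) and (0.481, 0.300), the slice at (0.534, 0.343). That puts the ends about 15 mm in front of the pan's middle, well behind the lip. The whole lemon and peeler haven't moved, and the arm is clear.

```bash
python3 -c "
from bench import bot, camrig
print(bot.hand_in())"
```

```text
the job is handed in; nothing more can be done
None
```

I swept both lemon ends and the slice into the scrap pan and handed the job in at about 21 s. The last camera check showed all three flat on the floor behind the lip and everything else in place; the hand-in returned no verdict.

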